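# Sanitise the clip and hold it gaping over the card

## Task

Give the blue spring clip a burst of UV: squeeze the orange trigger of the UV lamp lying in its dock fully against the grip for a moment, then let it spring back. Then squeeze the clip's tails to spread its jaws wide, lift it off its fin, and lower it over the middle of the top edge of the green-bordered card, so that one jaw hangs on each side, well below the edge, and nothing of the clip touches the card. Finish while still holding it there, wide open and still; do not knock over or push the other things about.

Things in the scene. Friction and masses are not known exactly. Their poses are not given: they have to be found in the camera images.
- dock: White UV steriliser dock, fixed plate 200 x 320 x 12 mm (x, y, z), origin at table level. A pistol-shaped UV lamp lies on its side: barrel along y at x = +55 mm, y -10 to +135 mm, top at z = 67 mm, violet window facing -y to the clip. Its grey grip runs from the barrel to x = -80 mm, centred on y = +105 mm, 26 mm thick in y, z 28 to 62 mm; orange trigger on the grip's -y side.
- fin (a point): Foot of the upright steel fin that carries the clip, on the dock's plate at x = +55, y = -105, z = 12 mm. The fin is 50 mm long in the dock's x, 3.8 mm thick in y, 22 mm tall above this point.
- squeeze (a point): Point at x = -8, y = +96, z = 45 mm of the dock, turned with it: middle between the outer faces of grip and fully squeezed trigger. The dock's y axis is the line along which trigger and grip are squeezed together: 40 mm over both when fully squeezed, 53 mm here when released.
- trigger (a joint): Orange trigger, hinged about a vertical axis at x = +30, y = +82 mm of the dock, 60 mm long, 26 mm tall (z 32 to 58 mm). 0 = released, 0.25 rad = fully squeezed (parallel to the grip). It springs back by itself; full squeeze takes about 6 N at mid length.
- clip: Blue spring clip, loose, 60 g, 92 mm tall, 26 mm wide, clamped on the dock's fin, jaws down, tails up. Origin on its underside between the jaw tips; x along its width (the fin's length), y across the jaws, z up. Pivot along x at 45 mm height, coil 9 mm thick. The frame belongs to the +y arm, so it leans by half the opening angle when the clip is squeezed.
- tails (a point): Point on the clip's axis 75 mm above its underside, between the two flat tails. They spread upward as a V, 39 mm over their ends; squeezing them along the clip's y (about 9 N a side) opens the jaws. Squeezed home, their outer faces are flat and parallel, 18 mm apart; the jaws then gape 23 mm at the tips, 14 mm 20 mm higher up; the throat ends 40 mm above the tips.
- clip_jaw (a joint): Opening angle of the clip: 0 = clamped on the fin, -0.09 = jaws shut, 0.44 rad = wide open (stop). Springs shut by itself.
- tip_a (a point): lower end of the jaw on the clip's +y side, mid thickness (the jaw's foot is 6 mm thick)
- tip_b (a point): lower end of the jaw on the clip's -y side, mid thickness
- green_card: Upright stiff white card with a green border and green disc, fixed in a wooden foot (110 x 50 x 16 mm). Card 90 mm wide along x, 3 mm thick along y, top edge 115 mm above the table. Origin at the centre of the foot's underside. Shares its looks, apart from colour, with the yellow card; the two swap places.
- green_edge (a point): middle of the green card's top edge
- yellow_card: the same card and foot with a yellow border and disc; not the one wanted
- canister: small closed white ceramic canister, round, 66 mm across, 86 mm tall; origin at the centre of its underside; a bystander
- sippy_lid: stainless steel sippy-cup lid lying flat, 72 mm across, 35 mm tall; origin at the centre of its underside; a bystander
- teether: green teething ring lying flat, 68 mm across, 12 mm thick; origin at the centre of its underside; a bystander
- pacifier: orange pacifier lying shield down, 42 mm across, 36 mm tall; origin at the centre of its underside; a bystander
- feeder: clear upright feeding bottle, 56 mm across, 150 mm tall; origin at the centre of its underside; a bystander
Mind the look-alikes: they are no part of the job. What is shaped like the clip but brown, red or turquoise is not meant.

How it is judged:
On the way, in this order (a step that is already met when the one before it is completed fails the run):
1. trigger squeezed nearly home (over 0.19 of 0.25 rad) while the clip still stands on its fin (value of joint trigger above 0.19 rad and distance of clip from where it was at the start of the episode below 0.01 m), for 0.2 s.
2. trigger released (value of joint trigger below 0.05 rad), for 0.1 s.
3. clip lifted clear of the fin, its jaws spread (height (world z) of each of tip_a, tip_b above 0.05 m and value of joint clip_jaw above 0.28 rad), for 0.1 s.
At the end, for the whole second after the job is handed in: Fingers hold the clip (over 1 N), open over 0.28 rad, still; jaw tips on opposite sides of the green card, each over 4 mm from its mid plane, 8 to 43 mm below its top edge, within 25 mm of mid width; clip presses the card under 0.3 N; trigger released (((y of tip_a in the frame of green_card above 0.004 m and y of tip_b in the frame of green_card below -0.004 m) or (y of tip_b in the frame of green_card above 0.004 m and y of tip_a in the frame of green_card below -0.004 m)) and z of tip_a in the frame of green_card between 0.072 and 0.107 m and x of tip_a in the frame of green_card between -0.025 and 0.025 m and z of tip_b in the frame of green_card between 0.072 and 0.107 m and x of tip_b in the frame of green_card between -0.025 and 0.025 m and value of joint clip_jaw above 0.28 rad and contact force between clip and green_card below 0.3 N and contact force between the fingers and clip above 1 N and linear speed of clip below 0.03 m/s and value of joint trigger below 0.05 rad); the arm keeps its last pose, push and grip.
It fails at once if a bystander pushed more than 30 mm or knocked over (distance of any of canister, sippy_lid, teether, pacifier, feeder from where it was at the start of the episode above 0.03 m or angle between any of canister, sippy_lid, teether, pacifier, feeder's own z axis and vertical above 0.6 rad).
It also fails if it takes over 53 s, if anything falls off the work surface, if the arm or the gripper's body presses on something with over 40 N, if the wrist force passes 120 N, or if a joint passes its speed limit or range.

## Robot

A 6-joint arm with a two-finger parallel gripper is mounted at the origin on the work surface. World frame = base frame: x ahead of the robot, y to its left, z up, the work surface at z = 0. Lengths are in m, angles in rad, forces in N, time in s.
With the tool pointing down it reaches from about 0.275 to 0.85 m from the base axis. Payload 19 kg.
Tool frame: the origin (TCP) lies midway between the tips of the shut fingers; the grasp point (between the pads) lies 19 mm behind it (ctrl.grasp_offset is the distance from the TCP to the grasp point, in m); z points along the fingers, y is the line along which they close (so a half turn about z gives the same grasp; the last joint's range is limited). The gripper opens to 85 mm and grips with 20 to 120 N. Pads are 22 mm wide; open, the fingers measure 114 mm over their backs; the gripper's body (76 mm by 85 mm) begins 54 mm behind the grasp point. The pads swing forward as they close: fully open they stand 13 mm farther back than shut.
Start: joints at [-1.434, 0.15, 1.437, -0, 1.554, -0.134], TCP at [0.154, -0.554, 0.191] pointing down, gripper open.
Joint ranges: [-2.8, 2.8], [-0.68, 2.1], [0.12, 2.68], [-1.39, 4.53], [0.16, 2.79], [-2.81, 2.81]. Speed limits (rad/s): [1.89, 1.89, 2.22, 3.01, 3.01, 3.01].

## Interface

Orientations are given as a unit quaternion [w, x, y, z].
In Python, from rig import ctrl gives the robot as it stands. Calls block until the motion is done:
- ctrl.goto(position, orientation): joint-space move of the TCP to a pose.
- ctrl.servo_line(position, speed=0.15, orientation=None): straight line of the TCP; orientation=None keeps the orientation; speed is the mean speed in m/s.
- ctrl.move_j(angles): joint-space move.
- ctrl.grip(opening, force=None): finger opening in m; force is the grip in N (None keeps the last); returns when the fingers have stopped.
- ctrl.hold(seconds).
- ctrl.solve_ik(position, orientation): joint angles nearest the present ones, or None.
- ctrl.read_state(): the state.
- ctrl.snapshot(name): name is "side" or "top" or "wrist"; returns a dict with "frame" (384x512x3 uint8, red, green, blue), "fx", "fy", "cx", "cy" (pixels), "dist_coeffs" ([k1, k2, p1, p2, k3] as OpenCV has them; the pictures are not rectified), "extrinsics" (4x4, takes a point from camera to world coordinates). Camera axes: x right, y down, z forward; pixel columns grow to the right and rows downward; lengths in m; the calibration is good to about 2 mm. A picture is of the moment at which its call begins. There is no depth.
A pose or a line that the arm cannot do raises ctrl.PlanningError and nothing moves.
- ctrl.close_job(): hands the job in; it is judged then, once.
Trained networks look in a picture, given as the dict that the camera call returned (one of the last four; its "shot" number tells which), for a name from the list of things; names that differ only in an ending like _2 or _b are one class to them, and where a whole thing is asked for, a point or a joint stands for the part that bears it (a point fixed in the world has none). Each returns a list of dicts, best first, with "confidence" (0 to 1); they miss things now and then, are a little off and sometimes report something else, mostly with a low value. They report only what shows in the picture. A call takes as long as a camera call. They do not tell look-alikes from the thing itself.
- ctrl.spot_in(picture, label): "centre" ([x, y, z] in m, in world coordinates, good to about 4 mm: the middle of the surface that is visible of it).
- ctrl.place_of(picture, label): "centre" ([x, y, z] in m, in world coordinates, good to about 4 mm: a listed point, or the origin of a listed thing).
The state is a dict: "time_s": time; "joint_pos": joint angles; "dq": joint speeds; "effort": joint torques, N m; "ee_pos": TCP position; "ee_rot": TCP orientation; "wrist_force": force on the tool from outside, world axes, zero at the start; "moment": the same for the moment, N m; "finger_gap": finger opening in m; "grip_force": force on a finger pad.
Only numpy, scipy, OpenCV 4.12 (cv2) and the standard library are available. Lean on these libraries where they do the work, as an engineer would, in place of code of your own. Each camera call takes 0.05 s, during which the arm holds its last target. There are 200 camera calls.

## Working session

There is one attempt and no reset: what is moved stays moved. The work goes in short steps, each a Python script; the robot and the scene stay as the last script left them, time stands still between calls to the robot, and variables do not carry over. Pictures are saved under pics/ and viewed, at most 10 in all, crops included, and the job is handed in when it is done.

```bash
mkdir -p pics; ls; python3 - <<'E'
from rig import ctrl
import cv2,numpy as np
P={}
for n in ("top","side"):
    p=ctrl.snapshot(n); cv2.imwrite(f"pics/{n}0.png",cv2.resize(p["frame"][:,:,::-1],(800,600)))
    print(n,np.round(p["extrinsics"],3).tolist(),p["fx"],p["dist_coeffs"])
    for l in ("dock","fin","squeeze","clip","tails","green_card","green_edge","yellow_card","tip_a","tip_b","canister","sippy_lid","feeder","pacifier","teether"):
        print(l,[(np.round(d["centre"],3).tolist(),round(d["confidence"],2)) for d in ctrl.place_of(p,l)[:4]])
print(ctrl.read_state(),ctrl.grasp_offset)
E
```

```text
pics
top [[0.018, -0.993, 0.115, 0.428], [-1.0, -0.018, 0.0, -0.035], [0.002, -0.115, -0.993, 1.151], [0.0, 0.0, 0.0, 1.0]] 350.497811043399 [-0.05883863  0.          0.          0.          0.        ]
dock [([0.483, 0.219, -0.002], 0.64)]
fin [([0.546, 0.12, 0.008], 0.56)]
squeeze [([0.468, 0.311, 0.046], 0.7), ([0.608, -0.299, 0.005], 0.7)]
clip [([0.609, -0.294, 0.003], 0.7), ([0.648, 0.027, 0.0], 0.67), ([0.655, 0.149, -0.001], 0.61), ([0.573, -0.003, -0.001], 0.6)]
tails [([0.572, -0.002, 0.071], 0.61), ([0.651, 0.03, 0.074], 0.61), ([0.655, 0.147, 0.074], 0.5)]
green_card [([0.608, -0.295, 0.003], 0.66)]
green_edge [([0.61, -0.295, 0.119], 0.98), ([0.762, 0.092, -0.0], 0.38)]
yellow_card [([0.483, -0.116, 0.0], 0.66), ([0.491, -0.449, -0.005], 0.32)]
tip_a [([0.657, 0.029, -0.007], 0.6), ([0.57, -0.001, 0.001], 0.55), ([0.648, 0.019, -0.002], 0.55), ([0.577, -0.004, -0.0], 0.51)]
tip_b [([0.657, 0.029, -0.007], 0.6), ([0.57, -0.001, 0.001], 0.55), ([0.648, 0.019, -0.002], 0.55), ([0.577, -0.004, -0.0], 0.51)]
canister [([0.743, -0.062, 0.004], 0.92), ([0.762, 0.093, -0.003], 0
[... 1623 characters left out ...]
]
{'time_s': 1.6, 'joint_pos': array([-1.43400666e+00,  1.50513472e-01,  1.43740245e+00, -4.21069015e-05,
        1.55381612e+00, -1.34002890e-01]), 'dq': array([ 0.00199939,  0.00120709,  0.00045515, -0.0008402 , -0.00063915,
       -0.00039287]), 'effort': array([-9.48773486e-04, -7.12789106e+01, -5.71048129e+01, -2.93099847e-04,
        1.32927566e-03, -3.86716067e-05]), 'ee_pos': array([ 0.1537683 , -0.5540134 ,  0.19125767]), 'ee_rot': array([-6.96647082e-05,  9.90847867e-01,  1.34983330e-01, -2.11474813e-05]), 'wrist_force': array([-0.36144859, -0.37089991,  0.36896156]), 'moment': array([0.01128752, 0.02950184, 0.00319222]), 'grip_force': 0.0, 'finger_gap': 0.08573511698438954} 0.0187
```

View pics/top0.png

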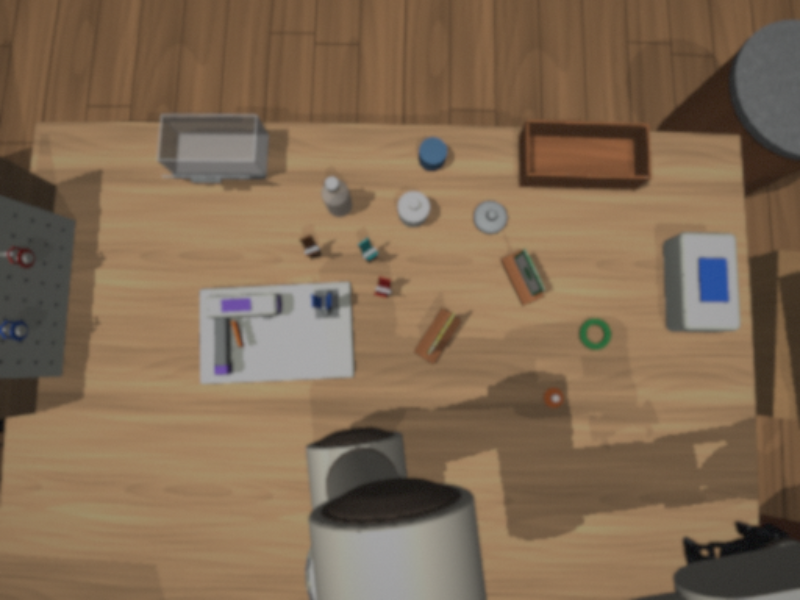

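View pics/side0.png

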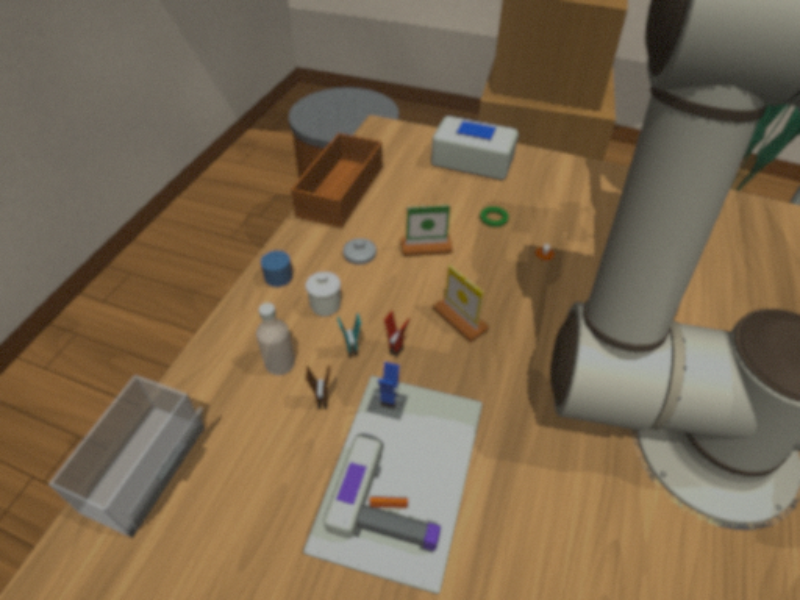

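The blue clip sits on its fin at top (323,301). The lamp grip is near (222,345) with the orange trigger at (237,332). The green card is at (528,273), turned by about 30°, and the yellow one at (438,335). Network positions agree with the pictures. Next I'll look with the wrist camera over the card and the dock.

```bash
cat > h.py <<'E'
from rig import ctrl
import cv2,numpy as np
def quat(th):  # tool down, tool y at world angle th
    th=(th+np.pi)%(2*np.pi)-np.pi
    a=(th+np.pi/2)/2
    return np.array([0,np.cos(a),np.sin(a),0])
def K(p): return np.array([[p["fx"],0,p["cx"]],[0,p["fy"],p["cy"]],[0,0,1.]])
def project(p,X):
    T=np.linalg.inv(p["extrinsics"]); r,_=cv2.Rodrigues(T[:3,:3])
    return cv2.projectPoints(np.float64(X).reshape(-1,1,3),r,T[:3,3],K(p),np.float64(p["dist_coeffs"]))[0][:,0]
def at_z(p,uv,z):  # pixels -> world points on height z
    u=cv2.undistortPoints(np.float64(uv).reshape(-1,1,2),K(p),np.float64(p["dist_coeffs"]))[:,0]
    E=p["extrinsics"]; d=np.c_[u,np.ones(len(u))]@E[:3,:3].T
    return E[:3,3]+d*((z-E[2,3])/d[:,2])[:,None]
def show(p,name): cv2.imwrite(f"pics/{name}.png",cv2.resize(p["frame"][:,:,::-1],(800,600)))
def nets(p,labels,f="place_of"):
    for l in labels: print(l,[(np.round(d["centre"],4).tolist(),round(d["confidence"],2)) for d in getattr(ctrl,f)(p,l)[:3]])
E
python3 - <<'E'
from h import *
import pickle
def look(pos,th,n,labels):
    ctrl.goto(pos,quat(th)); ctrl.hold(.2)
    p=ctrl.snapshot("wrist"); show(p,n); pickle.dump(p,open(f"{n}.pkl","wb"))
    print(n,ctrl.read_state()["time_s"],np.round(p["extrinsics"],3).tolist()); nets(p,labels)
look([.56,-.33,.33],-np.pi/2+.5,"w_card",["green_card","green_edge"])
look([.48,.20,.30],-np.pi/2+.05,"w_dock",["dock","fin","squeeze","clip","tails"])
E
```

```text
w_card 3.6167 [[0.479, -0.843, -0.243, 0.621], [-0.878, -0.461, -0.133, -0.298], [0.0, 0.277, -0.961, 0.512], [0.0, 0.0, 0.0, 1.0]]
green_card [([0.6086, -0.2924, 0.0012], 0.65)]
green_edge [([0.6068, -0.2941, 0.1181], 0.91), ([0.6106, -0.2935, -0.0013], 0.73), ([0.4867, -0.1182, -0.0009], 0.39)]
w_dock 5.9083 [[0.05, -0.96, -0.276, 0.55], [-0.999, -0.048, -0.015, 0.202], [0.001, 0.276, -0.961, 0.482], [0.0, 0.0, 0.0, 1.0]]
dock [([0.485, 0.2135, -0.0001], 0.66)]
fin [([0.549, 0.1168, 0.0085], 0.62)]
squeeze [([0.4696, 0.3125, 0.0462], 0.88), ([0.4858, -0.1198, -0.0033], 0.16)]
clip [([0.6489, 0.0292, -0.0015], 0.78), ([0.5725, -0.0018, -0.0004], 0.69), ([0.5397, 0.1171, 0.0125], 0.63)]
tails [([0.5741, -0.0031, 0.0689], 0.96), ([0.6517, 0.0291, 0.0785], 0.96), ([0.5428, 0.1149, 0.0848], 0.95)]
```

View pics/w_card.png

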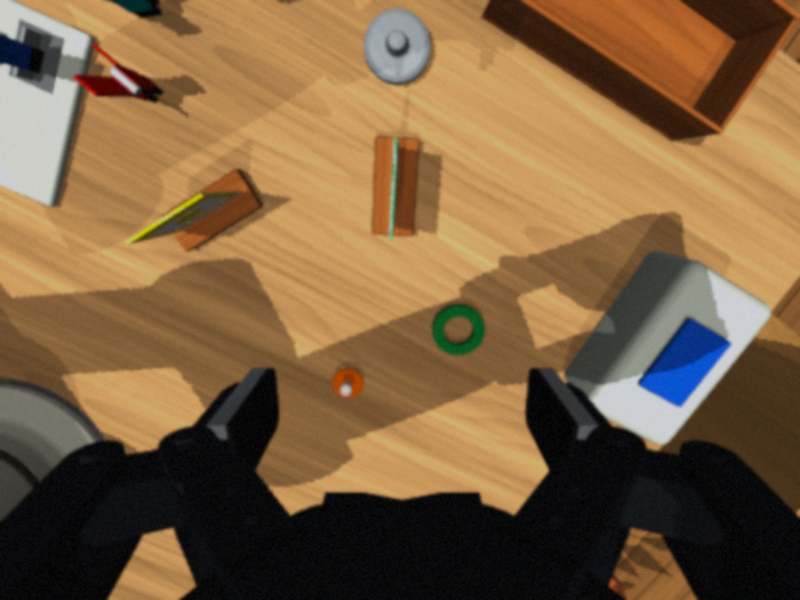

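View pics/w_dock.png

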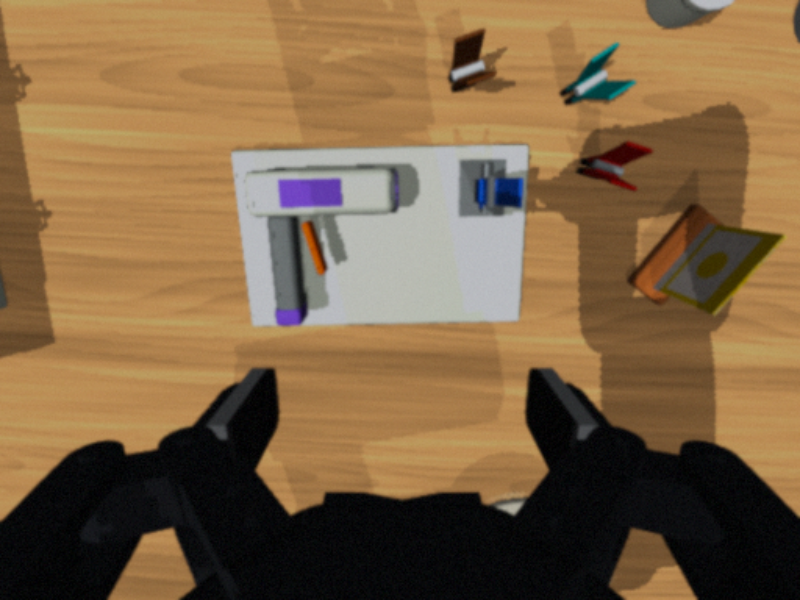

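The card's top edge runs from (397,139) to (391,238). The dock plate's corners are at (233,152), (528,146), (520,320) and (252,326). I'll fit poses from these.

```bash
python3 - <<'E'
from h import *
import pickle
c=pickle.load(open("w_card.pkl","rb")); d=pickle.load(open("w_dock.pkl","rb"))
# dock: white plate mask -> min area rect hull; refine corners by hand pixels
uv=np.array([[233,152],[528,146],[520,320],[252,326]])*.64
W=at_z(d,uv,.012)[:,:2]; print("corners",W.round(4).tolist(),W.mean(0).round(4))
L=np.array([[100,160],[100,-160],[-100,-160],[-100,160]])/1e3
M=W-W.mean(0); U,S,V=np.linalg.svd(L.T@M); R=(V.T@U.T); print("dock yaw",np.arctan2(R[1,0],R[0,0]), "resid",(M-L@R.T).round(4).tolist())
o=W.mean(0)
for n,v in dict(fin=[.055,-.105],squeeze=[-.008,.096]).items(): print(n,(o+R@v).round(4))
# card top edge: green mask
f=cv2.cvtColor(c["frame"],cv2.COLOR_RGB2HSV)
m=cv2.inRange(f,(50,40,40),(95,255,255)); m[:, :230]=0; m[:,280:]=0; m[:80]=0; m[160:]=0
ys,xs=np.nonzero(m); print(len(xs),xs.min(),xs.max(),ys.min(),ys.max())
vx,vy,x0,y0=cv2.fitLine(np.c_[xs,ys].astype(np.float32),cv2.DIST_HUBER,0,.01,.01).ravel()
ends=np.array([[x0+vx/vy*(y-y0),y] for y in (ys.min()-.5,ys.max()+.5)]); E=at_z(c,ends,.115)
print(ends,E.round(4).tolist(),"len",np.linalg.norm(E[0]-E[1]),"mid",E.mean(0).round(4),"yaw",np.arctan2(*(E[0]-E[1])[[1,0]]))
F=at_z(c,np.array([[376,137],[420,139],[414,236],[373,234]])*.64,.016); print("foot",F.round(4).tolist(),F.mean(0).round(4),[np.arctan2(*(F[i]-F[j])[[1,0]]) for i,j in((0,3),(1,2))])
E
```

```text
corners [[0.5697, 0.3826], [0.5913, 0.07], [0.3974, 0.0539], [0.3739, 0.3713]] [0.4831 0.2195]
dock yaw 0.0711495077506003 resid [[-0.0018, -0.0035], [-0.0029, 0.003], [0.0027, 0.0012], [0.002, -0.0007]]
fin [0.5454 0.1186]
squeeze [0.4683 0.3146]
128 249 254 89 151
[[253.14239482  88.5       ]
 [250.06590916 151.5       ]] [[0.6493, -0.2763, 0.115], [0.5702, -0.314, 0.115]] len 0.08756774629002032 mid [ 0.6098 -0.2952  0.115 ] yaw 0.4444670587014594
foot [[0.6472, -0.2513, 0.016], [0.6687, -0.2952, 0.016], [0.5715, -0.3417, 0.016], [0.5504, -0.2982, 0.016]] [ 0.6094 -0.2966  0.016 ] [np.float64(0.4511812204463622), np.float64(0.4460293287746632)]
```

```bash
python3 - <<'E'
from h import *
yaw=.072; q=quat(-np.pi/2+yaw); yd=np.array([-np.sin(yaw),np.cos(yaw),0])
s=np.array([.4685,.3128,.026])
ctrl.goto(s+[0,0,.12],q)
ctrl.servo_line(s,speed=.12)
print("down",ctrl.read_state()["ee_pos"].round(4),ctrl.read_state()["wrist_force"].round(1))
ctrl.grip(.034,force=40)
for i in range(4):
    ctrl.hold(.3); st=ctrl.read_state(); f=st["wrist_force"]@yd
    print(round(st["time_s"],2),"gap",st["finger_gap"],"grip",st["grip_force"],"Fy",f,st["ee_pos"].round(4))
    if abs(f)<4: break
    s=s+yd*np.sign(f)*.001; ctrl.servo_line(s,speed=.02)
p=ctrl.snapshot("side"); show(p,"squeezed")
E
```

```text
down [0.469  0.313  0.0268] [ 0.4  0.6 -0.7]
8.94 gap 0.033827343272323125 grip 0.0 Fy -0.9069490540358645 [0.4685 0.3128 0.026 ]
```

```bash
python3 - <<'E'
from h import *
p=ctrl.snapshot("side"); u=project(p,[.4685,.3128,.045])[0]; print(u)
x,y=int(u[0]),int(u[1]); f=p["frame"][max(0,y-70):y+50,max(0,x-80):x+80,::-1]
cv2.imwrite("pics/sq_crop.png",cv2.resize(f,(800,600),interpolation=cv2.INTER_CUBIC))
st=ctrl.read_state();print(st["finger_gap"],st["grip_force"],st["wrist_force"])
E
```

```text
[249.09458591 331.89268838]
0.034013826412452076 0.0 [ 0.36703012 -1.07332707 -0.09000592]
```

View pics/sq_crop.png

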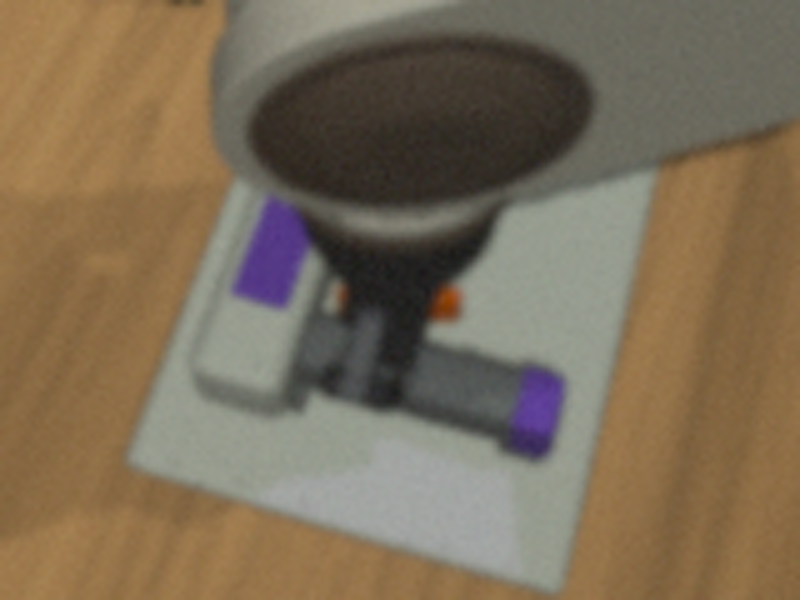

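The finger stands on the grip's far side and the orange trigger lies near the grip, yet no force is felt. I'll close further and watch where the gap stalls.

```bash
python3 - <<'E'
from h import *
yaw=.072; yd=np.array([-np.sin(yaw),np.cos(yaw),0])
for g in (.028,.015):
    ctrl.grip(g,force=40); ctrl.hold(.2); st=ctrl.read_state()
    print(round(st["time_s"],2),"gap",st["finger_gap"],"grip",st["grip_force"],"Fy",st["wrist_force"]@yd,st["wrist_force"].round(1),st["ee_pos"].round(4))
p=ctrl.snapshot("wrist"); show(p,"sq_w")
E
```

```text
9.47 gap 0.027763229017196144 grip 0.0 Fy 0.2966912232950781 [-0.9  0.2 -0.4] [0.4685 0.3128 0.026 ]
9.96 gap 0.015203304055645163 grip 0.0 Fy 0.22059297842703798 [-1.   0.2 -0.8] [0.4685 0.3128 0.026 ]
```

View pics/sq_w.png

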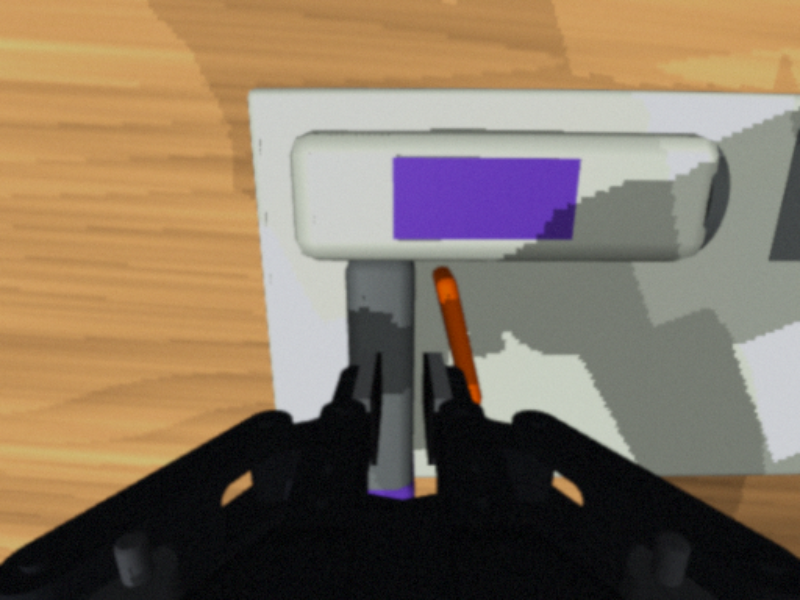

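The fingers overlap the grip in this view and look to be above it, not around it. I'll check heights by projecting known points.

```bash
python3 - <<'E'
from h import *
import pickle
d=pickle.load(open("w_dock.pkl","rb"))
p=ctrl.snapshot("wrist"); st=ctrl.read_state()
print(p["fx"],p["cx"],p["cy"],p["dist_coeffs"],p["extrinsics"].round(4).tolist(),st["ee_pos"],st["joint_pos"].round(3),st["ee_rot"].round(3))
print("tcp px(800)",project(p,st["ee_pos"])/.64)
print("squeeze px",project(p,[.4685,.3128,.045])/.64)
# barrel ends seen in both pics, height by triangulation
for a,b in (([246,172],[296,135]),([399,172],[722,148]),([342,180],[580,158]),([279,180],[394,156])):
    Ps=[K(q)@np.linalg.inv(q["extrinsics"])[:3] for q in (d,p)]
    X=cv2.triangulatePoints(*Ps,np.float64(a).reshape(2,1)*.64,np.float64(b).reshape(2,1)*.64); print((X[:3]/X[3]).ravel().round(4))
E
```

```text
268.74938871136345 256.9863545332147 191.92742042311176 [-0.02393079  0.          0.          0.          0.        ] [[0.0731, -0.9585, -0.2755, 0.5383], [-0.9973, -0.0701, -0.0209, 0.3173], [0.0007, 0.2763, -0.9611, 0.2082], [0.0, 0.0, 0.0, 1.0]] [0.46846798 0.31278093 0.02597083] [0.452 0.238 1.68  0.    1.224 1.951] [ 0.     0.999  0.036 -0.   ]
tcp px(800) [[399.85496564 336.27910143]]
squeeze px [[399.6743531  352.50029355]]
[0.5496 0.3536 0.0557]
[0.5569 0.205  0.051 ]
[0.5478 0.2592 0.0638]
[0.5444 0.3199 0.0623]
```

```bash
python3 - <<'E'
from h import *
yaw=.072; yd=np.array([-np.sin(yaw),np.cos(yaw),0]); s=np.array([.4685,.3128,0])
p=ctrl.snapshot("side"); w=ctrl.snapshot("wrist"); show(w,"x")
for z in (.026,.045,.065,.085):
  print(z,"side +finger crop px",((project(p,s+yd*.027+[0,0,z])[0]-[169,262])*5).round(), "wrist pads(15mm) ",(project(w,[s+yd*.0075+[.0,0,z],s-yd*.0075+[0,0,z]])/.64).round().tolist(),(project(w,s+yd*.0075+[.011,0,z])/.64).round().tolist())
print("grip at x=-8 top edges", (project(w,[s+yd*v+[0,0,.062] for v in (-.004,.022)])/.64).round().tolist(), (project(p,s+yd*.022+[0,0,.062])-[169,262])*5)
E
```

```text
0.026 side +finger crop px [383. 424.] wrist pads(15mm)  [[384.0, 336.0], [416.0, 336.0]] [[385.0, 314.0]]
0.045 side +finger crop px [383. 408.] wrist pads(15mm)  [[382.0, 352.0], [418.0, 353.0]] [[383.0, 328.0]]
0.065 side +finger crop px [382. 391.] wrist pads(15mm)  [[379.0, 374.0], [420.0, 374.0]] [[381.0, 346.0]]
0.085 side +finger crop px [382. 374.] wrist pads(15mm)  [[376.0, 401.0], [422.0, 401.0]] [[378.0, 370.0]]
grip at x=-8 top edges [[410.0, 370.0], [342.0, 370.0]] [[385.73674041 382.82498621]]
```

Both views put the fingertips at about z ≈ 0.06–0.07, above the grip, while the reported TCP says 0.026. A guarded touch on the grip's top (62 mm) will settle it.

```bash
python3 - <<'E'
from h import *
yaw=.072; yd=np.array([-np.sin(yaw),np.cos(yaw),0])
s=np.array([.4685,.3128,.026])+yd*.011
ctrl.grip(0.0); ctrl.servo_line(s,speed=.05)
f0=ctrl.read_state()["wrist_force"]
for z in np.arange(.023,.0,-.003):
    s[2]=z; ctrl.servo_line(s,speed=.03); st=ctrl.read_state()
    if abs(st["wrist_force"][2]-f0[2])>4 or z<.004: break
print(st["time_s"],st["finger_gap"],z,st["ee_pos"].round(4),f0.round(1),st["wrist_force"].round(1))
E
```

```text
11.3167 -4.586306106086874e-05 0.02 [0.468  0.3239 0.0219] [ 0.5 -0.1 -0. ] [-10.1  -6.   29.1]
```

Contact occurs at reported z = 0.022 on a surface at 0.062. The real fingertips are therefore about 40 mm short of the reported TCP, which agrees with both pictures. I'll correct for that and squeeze.

```bash
echo "DZ=0.0395  # real tip z = reported z + DZ" >> h.py; python3 - <<'E'
from h import *
yaw=.072; yd=np.array([-np.sin(yaw),np.cos(yaw),0])
s=np.array([.4685,.3128,.0])
ctrl.servo_line(s+yd*.011+[0,0,.055],speed=.1); ctrl.grip(.085); ctrl.servo_line(s+[0,0,.055],speed=.1)
f0=ctrl.read_state()["wrist_force"]
for z in (.025,.012,.005,0,-.005,-.010,-.0135):
    ctrl.servo_line(s+[0,0,z],speed=.08); f=ctrl.read_state()["wrist_force"]-f0
    if np.linalg.norm(f)>6: print("touch",z,f); break
else:
    ctrl.grip(.034,force=40)
    for i in range(4):
        ctrl.hold(.25); st=ctrl.read_state(); f=(st["wrist_force"]-f0)@yd
        print(round(st["time_s"],2),"gap",st["finger_gap"],"grip",st["grip_force"],"Fy",f,st["ee_pos"].round(4))
        if abs(f)<8: break
        s=s+yd*np.sign(f)*.0015; ctrl.servo_line(s+[0,0,z],speed=.02)
p=ctrl.snapshot("wrist"); show(p,"sq_w2")
E
```

```text
15.69 gap 0.039165795529637566 grip 47.215885519981384 Fy 14.383656049787122 [ 0.4685  0.3145 -0.0128]
16.19 gap 0.038545649139022864 grip 42.78941810131073 Fy -1.4926073556787072 [ 0.4684  0.3145 -0.0128]
```

View pics/sq_w2.png

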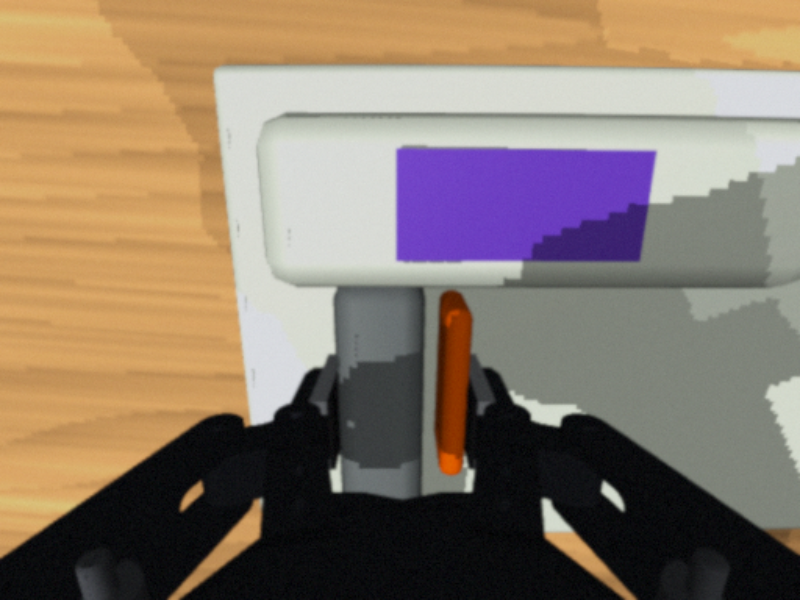

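Trigger is fully home: gap 38.5 mm, and the orange bar at (455,390) is parallel to the grip. Next I release it and take a closer look at the clip.

```bash
python3 - <<'E'
from h import *
import pickle
yaw=.072
ctrl.grip(.085); ctrl.hold(.15); e=ctrl.read_state()["ee_pos"]
ctrl.servo_line([e[0],e[1],.11],speed=.2)
ctrl.goto([.485,.125,.16],quat(-np.pi/2+yaw)); ctrl.hold(.2)
p=ctrl.snapshot("wrist"); show(p,"clip_w"); pickle.dump(p,open("clip_w.pkl","wb"))
nets(p,["fin","tails","clip","dock"]); print(ctrl.read_state()["time_s"],p["extrinsics"][:3,3])
print((project(p,[[.5445,.1165,.012],[.5445,.1165,.0875]])/.64).round())
E
```

```text
fin [([0.548, 0.1167, 0.009], 0.58)]
tails [([0.5754, -0.0047, 0.0691], 0.94), ([0.5414, 0.1153, 0.0839], 0.61)]
clip [([0.5717, 0.0003, 0.0003], 0.83), ([0.6506, 0.0273, -0.0019], 0.77), ([0.6515, 0.1477, -0.0013], 0.75)]
dock [([0.4845, 0.2148, -0.0022], 0.79), ([0.5416, 0.1129, 0.084], 0.33)]
18.9333 [0.5547325  0.13060045 0.34158542]
[[419. 194.]
 [424. 199.]]
```

View pics/clip_w.png

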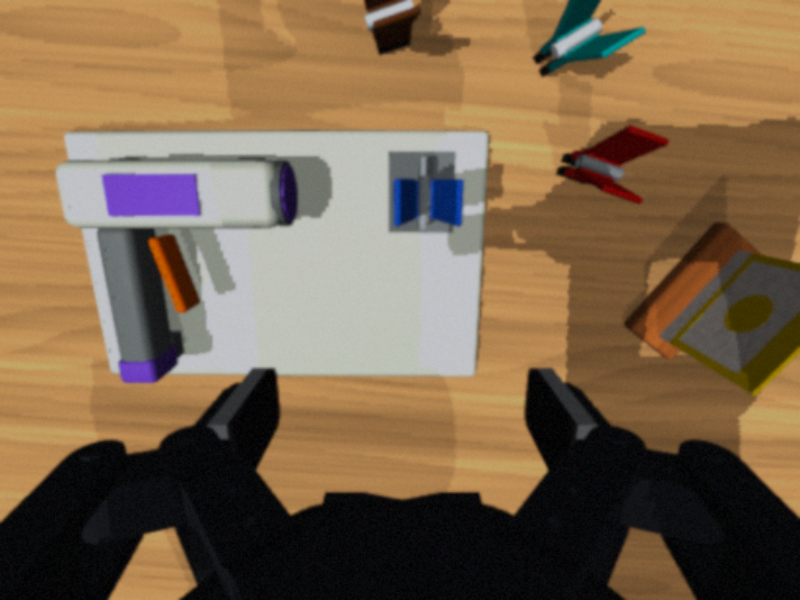

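The clip is seen from above, with its tails at (393–463, 177–227) and the grey fin pad centred at (422,192). I'll compute the position and take the clip.

```bash
python3 - <<'E'
from h import *
import pickle
p=pickle.load(open("clip_w.pkl","rb"))
print("tails",at_z(p,np.array([[428,202],[393,202],[463,202],[428,178],[428,226]])*.64,.104).round(4).tolist(),"pad",at_z(p,np.array([[422,192]])*.64,.012).round(4))
f=cv2.cvtColor(p["frame"],cv2.COLOR_RGB2HSV); m=cv2.inRange(f,(105,120,50),(128,255,255)); m[:,:240]=0;m[:,305:]=0;m[:100]=0;m[155:]=0
ys,xs=np.nonzero(m); print(len(xs),xs.min()/.64,xs.max()/.64,ys.min()/.64,ys.max()/.64)
c=at_z(p,[[(xs.min()+xs.max())/2,(ys.min()+ys.max())/2]],.100)[0]; print("clip c",c.round(4))
c=c[:2]*.6+np.array([.5454,.1186])*.4; print("use",c.round(4))
yaw=.072; q=quat(-np.pi/2+yaw)
ctrl.goto([*c,.115],q); ctrl.grip(.065)
f0=ctrl.read_state()["wrist_force"]
for z in (.06,.045,.036,.030):
    ctrl.servo_line([*c,z],speed=.1); f=ctrl.read_state()["wrist_force"]-f0
    if np.linalg.norm(f)>4: print("touch",z,f.round(1)); break
else:
    ctrl.grip(.010,force=30); ctrl.hold(.2); st=ctrl.read_state()
    print(st["time_s"],"gap",st["finger_gap"],"grip",st["grip_force"],"F",(st["wrist_force"]-f0).round(1),st["ee_pos"].round(4))
E
```

```text
tails [[0.5436, 0.115, 0.104], [0.5421, 0.1342, 0.104], [0.5451, 0.0957, 0.104], [0.5563, 0.1161, 0.104], [0.5305, 0.1138, 0.104]] pad [[0.5463 0.1141 0.012 ]]
1001 393.75 460.9375 178.125 225.0
clip c [0.5436 0.1151 0.1   ]
use [0.5443 0.1165]
21.8667 gap 0.016730536448467705 grip 35.94034731388092 F [ 1.2 -1.5  7.4] [0.5451 0.1163 0.0308]
```

Clip taken at 16.7 mm gap, so it is squeezed home. Lifting it and going above the green card.

```bash
python3 - <<'E'
from h import *
import pickle
e=ctrl.read_state()["ee_pos"]
ctrl.servo_line([e[0],e[1],.14],speed=.12); ctrl.servo_line([e[0],e[1],.20],speed=.15)
st=ctrl.read_state(); print(st["time_s"],st["finger_gap"],st["grip_force"])
g=[.6098,-.2945]; q=quat(-np.pi/2+.447)
ctrl.goto([*g,.20],q); ctrl.servo_line([*g,.165],speed=.1); ctrl.hold(.3)
st=ctrl.read_state(); print(st["time_s"],st["finger_gap"],st["grip_force"],st["ee_pos"].round(4))
p=ctrl.snapshot("side"); w=ctrl.snapshot("wrist"); pickle.dump((p,w),open("hover.pkl","wb"))
nets(p,["tip_a","clip","tails","green_edge"]); nets(w,["green_edge","tip_a"])
u=project(p,[*g,.125])[0].astype(int); print(u)
a=cv2.resize(p["frame"][u[1]-50:u[1]+40,u[0]-45:u[0]+45,::-1],(400,400),interpolation=cv2.INTER_CUBIC)
b=cv2.resize(w["frame"][:,:,::-1],(400,300))
cv2.imwrite("pics/hover.png",np.hstack([a,np.vstack([b,np.zeros((100,400,3),np.uint8)])]))
E
```

```text
23.4833 0.016569425096930202 35.48695206642151
25.8167 0.01639535552796314 35.48742592334747 [ 0.6099 -0.2946  0.1655]
tip_a [([0.6516, 0.0276, -0.0011], 0.71), ([0.6099, -0.2913, 0.1127], 0.7), ([0.6569, 0.1466, 0.0017], 0.68)]
clip [([0.5734, -0.0046, 0.0014], 0.67), ([0.6526, 0.1487, 0.0005], 0.57), ([0.609, -0.2899, 0.1116], 0.46)]
tails [([0.5686, 0.0009, 0.0753], 0.69), ([0.6503, 0.1458, 0.0745], 0.61), ([0.6486, 0.0263, 0.075], 0.52)]
green_edge [([0.6082, -0.2929, 0.1136], 0.92)]
green_edge [([0.603, -0.2931, 0.1191], 0.94)]
tip_a [([0.6456, 0.0229, -0.0025], 0.96), ([0.6158, -0.3089, 0.1455], 0.8), ([0.5688, -0.0, 0.0014], 0.61)]
[274 129]
```

View pics/hover.png

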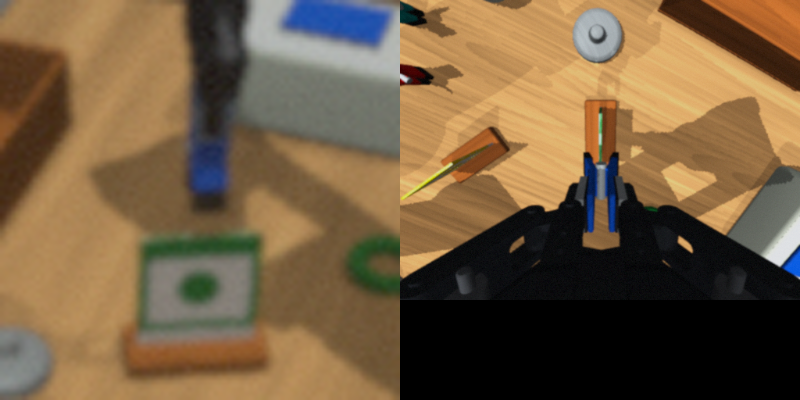

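Left: the jaws' lower end (208,208) hangs above the card's top edge (200,238). Right: the card edge (601,135) runs midway between the open jaws (585 and 617). I'll check the tip height by projection.

```bash
python3 - <<'E'
from h import *
import pickle
p,w=pickle.load(open("hover.pkl","rb"))
u0=np.array([274-45,129-50]); k=400/90
c=np.array([.6098,-.2945,0]); n=np.array([-np.sin(.447),np.cos(.447),0]); t=np.array([n[1],-n[0],0])
for z in (.12,.135,.1475): print(z,"tip+ tip-",((project(p,[c+n*.0145+[0,0,z],c-n*.0145+[0,0,z]])-u0)*k).round().tolist())
print("card top ends side",((project(p,[c+t*.045+[0,0,.115],c-t*.045+[0,0,.115]])-u0)*k).round().tolist())
print("wrist: card ends, tips", (project(w,[c+t*.045+[0,0,.115],c+[0,0,.115],c+t*.013+n*.0145+[0,0,.1475],c+t*.013-n*.0145+[0,0,.1475]])/1.28+[400,0]).round().tolist())
# card-line fit in wrist: green edge pixels
f=cv2.cvtColor(w["frame"],cv2.COLOR_RGB2HSV); m=cv2.inRange(f,(50,40,40),(95,255,255)); m[:, :235]=0; m[:,280:]=0; m[:130]=0; m[195:]=0
ys,xs=np.nonzero(m); E=at_z(w,np.c_[xs,ys],.115); d=(E-c)@n; print(len(d),"edge offset along n",d.mean().round(4),np.polyfit((E-c)@t,d,1).round(4),((E-c)@t).min(),((E-c)@t).max())
E
```

```text
0.12 tip+ tip- [[203.0, 240.0], [198.0, 216.0]]
0.135 tip+ tip- [[204.0, 223.0], [199.0, 199.0]]
0.1475 tip+ tip- [[205.0, 209.0], [200.0, 185.0]]
card top ends side [[138.0, 237.0], [262.0, 230.0]]
wrist: card ends, tips [[600.0, 113.0], [600.0, 152.0], [585.0, 149.0], [615.0, 149.0]]
161 edge offset along n -0.0002 [-0.0082 -0.    ] 0.0008842338339419268 0.048131623330468394
```

Tip height (0.1475) and alignment (0.2 mm) check out. Lowering with the force watched.

```bash
python3 - <<'E'
from h import *
f0=ctrl.read_state()["wrist_force"]
for z in (.145,.135,.125,.117,.1095):
    ctrl.servo_line([.6098,-.2945,z],speed=.06); f=ctrl.read_state()["wrist_force"]-f0
    print(z,f.round(2))
    if np.linalg.norm(f)>3: break
ctrl.hold(.4); st=ctrl.read_state(); print(st["time_s"],st["finger_gap"],st["grip_force"],(st["wrist_force"]-f0).round(2),st["ee_pos"].round(4))
p=ctrl.snapshot("side"); w=ctrl.snapshot("wrist"); u=project(p,[.61,-.2945,.11])[0].astype(int)
a=cv2.resize(p["frame"][u[1]-45:u[1]+35,u[0]-40:u[0]+40,::-1],(400,400),interpolation=cv2.INTER_CUBIC)
b=cv2.resize(w["frame"][120:320,156:356,::-1],(400,400),interpolation=cv2.INTER_CUBIC)
cv2.imwrite("pics/final.png",np.hstack([a,b]))
E
```

```text
0.145 [-0.78 -1.82  0.76]
0.135 [-0.47 -0.03  0.26]
0.125 [ 0.57 -0.92  0.93]
0.117 [ 0.58 -1.39  0.11]
0.1095 [-0.27 -0.93  0.7 ]
28.2917 0.016505712105955292 35.48796057701111 [-0.09 -0.3  -0.58] [ 0.6098 -0.2945  0.1096]
```

View pics/final.png

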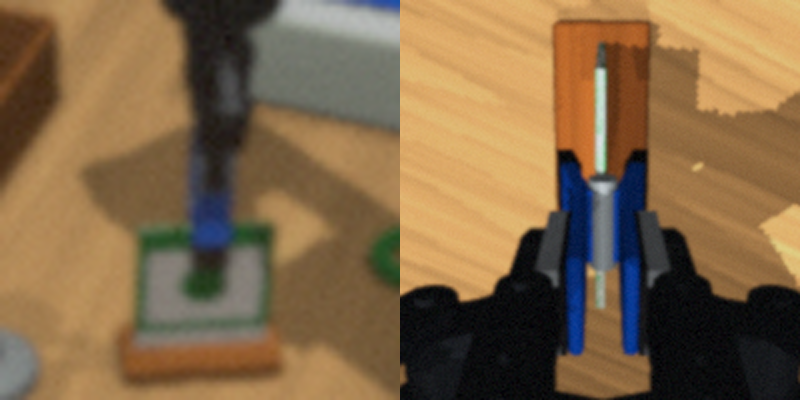

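The clip straddles the card: a jaw on each side at (567,155) and (635,155), the card edge centred at (601,120), and the near jaw hanging below the edge at (210,262). There is no contact force, so I'm handing in.

```bash
python3 -c "
from h import *
print(ctrl.close_job())"
```

```text
the job is handed in; nothing more can be done
None
```

I handed the job in with the blue clip held wide open and still over the middle of the green card's top edge, no contact force felt, after squeezing the lamp trigger home and opening the fingers off it; I haven't seen a verdict.

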